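# Slide the shim pan to the demagnetising station and switch it on

## Task

Take the shim pan by its handle under the guard bars and slide it along the bench from the round mark to the square mark until its foot stands wholly inside the square outline; keep it flat on the bench all the way, and be gentle, so that it is not pressed hard on the new epoxy top and the guard is not knocked. Then let go and switch on the one rocker on the control box that has the same place in its row (left, middle or right, seen from the robot) as the square mark has in the row of marks, pushing its raised far end fully down. Leave the other two rockers off and everything else where it is.

Things in the scene. Friction and masses are not known exactly. Their poses are not given: they have to be found in the camera images.
- pan: round steel pan of shim discs, 0.65 kg, diameter 100 mm, 52 mm high, wall 4 mm, with one straight bar handle along its -x: 16 mm wide (y), 16 mm tall, centre 42 mm above the bench, reaching 107 mm from the pan's centre. Origin: centre of the underside, z up. Starts in the round mark, handle towards the robot
- pan_grip (a point): point to grip on the pan's handle: 88 mm from the pan's centre along its -x, 42 mm up, in the middle of the bar
- mark_round: round mark: circle of 130 mm inner diameter, painted flush on the bench as 6 mm white lines (nothing to bump on); origin at its centre on the bench, axes parallel to the guard's; its place in the row of three varies
- mark_square: square mark: square outline of 130 mm inner width, sides along its x and y, painted flush on the bench as 6 mm white lines (nothing to bump on); origin at its centre on the bench, axes parallel to the guard's; its place in the row of three varies
- mark_cross: cross mark: two crossing lines 142 mm long, not used in this job, painted flush on the bench as 6 mm white lines (nothing to bump on); origin at its centre on the bench, axes parallel to the guard's; its place in the row of three varies
- guard: fixed guard over the row of marks. Origin on the bench at the row's middle place; row along its y, left place y +145 mm, right place y -145 mm. Four 10 mm bars along y at x -83, -35, +13, +61 mm, centres 145 mm up; end frames at y +-250 mm with posts at x +-75 mm. The front bar is nearly above the pan's handle: reach the handle from the robot's side, tool leaning 30 to 45 deg back to the robot
- control_box: fixed grey box 100 x 170 x 50 mm with three rockers in a row along its y (+50 left, 0 middle, -50 mm right; hinges 63 mm above the bench), one for each place of the row of marks, in the same left-to-right order seen from the robot. Origin: centre of the underside
- gauge: bystander: stepped aluminium shim gauge 140 x 36 mm, 6 to 18 mm high
- bar_a: bystander: copper spacer bar 120 x 25 x 14 mm
- bar_b: bystander: copper spacer bar 120 x 25 x 14 mm, often near the control box
- jig: bystander: red slotted jig block 80 x 55 x 44 mm, behind the guard
- cup: bystander: clear cup, 76 mm diameter, 85 mm high, behind the control box
- jar: bystander: white jar, 60 mm diameter, 75 mm high, behind the guard
- driver: bystander: screwdriver 180 mm long, lying behind the guard
- rocker_left (a joint): paddle of the left rocker switch (left = +y in the box frame). 0 to 0.03 = off (far, +x, end raised), 0.4 = on (far end pressed fully down); stays where it is left. Grey paddle 60 mm along the box's x, 34 mm wide, hinged across its middle
- rocker_left_far (a point): point on top of the far (+x) end of the left rocker's paddle, 22 mm beyond its hinge, 8 mm short of the end: push down here to switch on (it goes down about 9 mm, some 2.5 N)
- rocker_middle (a joint): paddle of the middle rocker switch (left = +y in the box frame). 0 to 0.03 = off (far, +x, end raised), 0.4 = on (far end pressed fully down); stays where it is left. Grey paddle 60 mm along the box's x, 34 mm wide, hinged across its middle
- rocker_middle_far (a point): point on top of the far (+x) end of the middle rocker's paddle, 22 mm beyond its hinge, 8 mm short of the end: push down here to switch on (it goes down about 9 mm, some 2.5 N)
- rocker_right (a joint): paddle of the right rocker switch (left = +y in the box frame). 0 to 0.03 = off (far, +x, end raised), 0.4 = on (far end pressed fully down); stays where it is left. Grey paddle 60 mm along the box's x, 34 mm wide, hinged across its middle
- rocker_right_far (a point): point on top of the far (+x) end of the right rocker's paddle, 22 mm beyond its hinge, 8 mm short of the end: push down here to switch on (it goes down about 9 mm, some 2.5 N)
Things that resemble listed ones, but are neither listed nor needed, are in the scene too. What is shaped like the control_box but orange is not meant. What is shaped like the pan but pink is not meant.

How it is judged:
By the outcome, as a careful person would: the job done as asked, in the order asked, and still so for the second after the job is handed in, with the robot touching nothing.
It also fails if it takes over 51 s, if anything falls off the work surface, if the arm or the gripper's body presses on something with over 40 N, if the wrist force passes 120 N, or if a joint passes its speed limit or range.

## Robot

A 7-joint arm with a two-finger parallel gripper is mounted at the origin on the work surface. World frame = base frame: x ahead of the robot, y to its left, z up, the work surface at z = 0. Lengths are in m, angles in rad, forces in N, time in s.
With the tool pointing down it reaches from about 0.4 to 0.85 m from the base axis. Payload 4.5 kg.
Tool frame: the origin (TCP) lies at the very end of the fingers, on their centre line; the grasp point (between the pads) lies 19 mm behind it; z points along the fingers, y is the line along which they close (so a half turn about z gives the same grasp; the last joint's range is limited). The gripper opens to 88 mm and grips with 3 to 60 N. Pads are 18 mm wide; open, the fingers measure 123 mm over their backs; the gripper's body (75 mm by 187 mm) begins 45 mm behind the grasp point.
Start: joints at [-1.209, 0.689, -0.195, 1.565, 0.157, 0.902, -0.215], TCP at [0.201, 0.592, 0.239] pointing down, gripper open.
Joint ranges: [-3.01, 3.01], [-0.46, 2.08], [-1.47, 1.51], [0.13, 2.56], [-1, 4.14], [0.04, 2.09], [-2.66, 2.66]. Speed limits (rad/s): [2.57, 2.57, 3.14, 3.14, 3.14, 3.14, 3.14].

## Interface

Orientations are given as a unit quaternion [x, y, z, w].
In Python, from plant import r gives the robot as it stands. The module is installed in compiled form; this text tells all that it offers.
- The arm moves only by the shell command python3 -m pendant 'ROWS' [FORCE]. ROWS is JSON, one flat list of numbers, 7 for each row, row after row: the opening, from 0 (shut) to 1 (fully open), then the shift along the tool's x, y, z scaled (see below), then the turn, a rotation vector about the tool's x, y, z scaled (see below). A call has 1 to 12 rows; each row is the pose to reach, as a shift and turn from the pose commanded when the call began, along the tool's axes at that moment; what a row does not reach only later rows make up. The controller multiplies each number of a shift by 0.15 m and each number of a turn by pi/2 rad. A row lasts 1/10 s, in which the tool goes at most 50 mm and 8.59 degrees, less where a joint would pass 70% of its speed; a pose out of reach is approached as far as the arm can. A call with a number of a shift or a turn outside -1 to 1 is refused whole. A call with a gripper value outside its range is refused whole. The fingers move at their own pace and stop on an object; FORCE is the grip in N (left out, the last holds). Time passes only in rows, so rows that repeat a pose let the fingers close. It gives the time, the measured TCP pose, the force, the opening and the grip force at its end, in the units of the state.
- r.get_state(): the state, without advancing time (a new reading comes with each control period).
- r.snapshot(name): name is "scene" or "side" or "wrist"; returns a dict with "img" (480x640x3 uint8, red, green, blue), "mtx" (3x3 intrinsics, pixels), "cam_to_world" (4x4, takes a point from camera to world coordinates). Camera axes: x right, y up, looking along -z (the intrinsics and any distortion apply to the point x, -y, -z); pixel columns grow to the right and rows downward; lengths in m; the calibration is good to about 2 mm. A picture is of the moment at which its call begins. There is no depth.
- r.finish_job(): hands the job in; it is judged then, once.
The state is a dict: "clock": time; "q": joint angles; "qd": joint speeds; "joint_torque": joint torques, N m; "tool_pos": TCP position; "eef_rot": TCP orientation; "contact_force": force on the tool from outside, world axes, zero at the start; "moment": the same for the moment, N m; "opening": opening from 0.0 (shut) to 1.0 (fully open); "finger_force": force on a finger pad.
Only numpy, scipy, OpenCV 4.12 (cv2) and the standard library are available. Lean on these libraries where they do the work, as an engineer would, in place of code of your own. Each camera call takes 0.05 s, during which the arm holds its last target. There are 200 camera calls.

## Working session

There is one attempt and no reset: what is moved stays moved. The work goes in short steps, Python scripts to look and compute and a shell command to move; the robot and the scene stay as the last step left them, time stands still between calls to the robot, and variables do not carry over. Pictures are saved under pics/ and viewed, at most 10 in all, crops included, and the job is handed in when it is done.

```bash
mkdir -p pics; python3 - <<'E'
from plant import r
import cv2
for n in ("scene","side"):
    s=r.snapshot(n); cv2.imwrite(f"pics/{n}0.png",s["img"][:,:,::-1]); print(n,s["mtx"].tolist(),s["cam_to_world"].round(4).tolist(),[k for k in s])
st=r.get_state(); print(st)
E
```

```text
scene [[585.7888103084726, 0.0, 328.3226330005198], [0.0, 585.7888103084726, 236.68481549110473], [0.0, 0.0, 1.0]] [[-0.0675, -0.8063, 0.5876, 1.3445], [0.9976, -0.0646, 0.0259, 0.0413], [0.0171, 0.5879, 0.8087, 1.2022], [0.0, 0.0, 0.0, 1.0]] ['img', 'mtx', 'cam_to_world']
side [[466.23345881021567, 0.0, 319.1927727691712], [0.0, 466.23345881021567, 247.20352711024316], [0.0, 0.0, 1.0]] [[0.7676, 0.4246, -0.4802, -0.0499], [-0.6408, 0.5275, -0.5578, -0.6256], [0.0164, 0.7359, 0.6769, 0.8516], [0.0, 0.0, 0.0, 1.0]] ['img', 'mtx', 'cam_to_world']
{'clock': 0.1, 'q': array([-1.20917353,  0.68988312, -0.19456259,  1.56622738,  0.15729632,
        0.90250842, -0.21508345]), 'qd': array([ 0.00146755, -0.00090803, -0.00018516, -0.00221572,  0.00085128,
        0.0007891 ,  0.00061251]), 'joint_torque': array([-3.56183715e-03, -5.28499210e+01, -1.27158388e+00, -1.53837579e+01,
       -5.25616540e-02,  2.07889774e-03,  5.21151480e-05]), 'tool_pos': array([0.20107605, 0.59117506, 0.23800529]), 'eef_rot': array([ 1.63118258e-01,  9.86606186e-01, -8.11948562e-04, -8.75677205e-05]), 'contact_force': array([ 0.88864757,  0.4825316 , -0.18994166]), 'moment': array([ 0.00906754,  0.03437768, -0.00639936]), 'finger_force': 0.0, 'opening': 0.9967280637907227}
```

View pics/scene0.png

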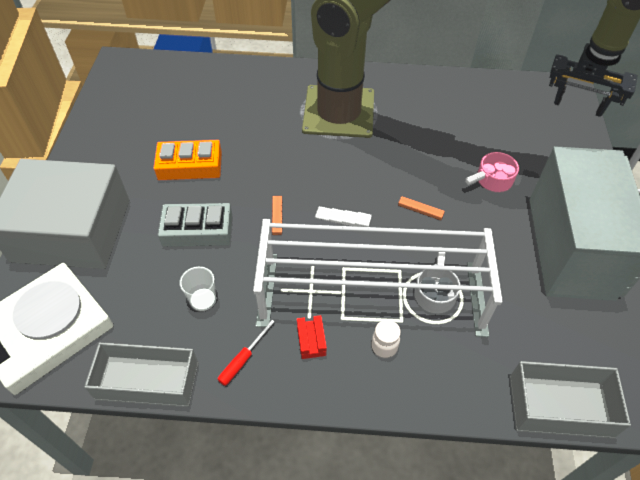

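View pics/side0.png

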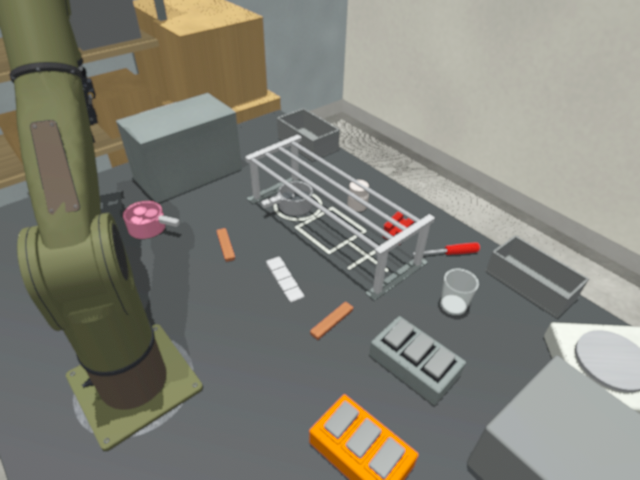

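The scene view shows the pan in the left place (437,290; +y is image right), the square in the middle (372,293), the cross on the right (312,290), and the grey box at (195,225). So the target is the middle rocker. I'll zoom in to measure.

```bash
python3 - <<'E'
import cv2,numpy as np
a=cv2.imread("pics/scene0.png");b=cv2.imread("pics/side0.png")
z=lambda im,x,y,w,h,k:cv2.resize(im[y:y+h,x:x+w],None,fx=k,fy=k,interpolation=cv2.INTER_CUBIC)
o=np.zeros((600,800,3),np.uint8)
o[:390]=0;p=z(a,335,215,160,120,3);o[:360,:480]=p
p=z(a,155,195,80,60,4);o[:240,480:800]=p
p=z(b,240,140,160,120,3)[:240];o[360:600,:480]=p
p=z(b,365,310,105,95,3);o[240:525,480:795]=p
cv2.imwrite("pics/c1.png",o)
E
```

```text
(no output)
```

View pics/c1.png

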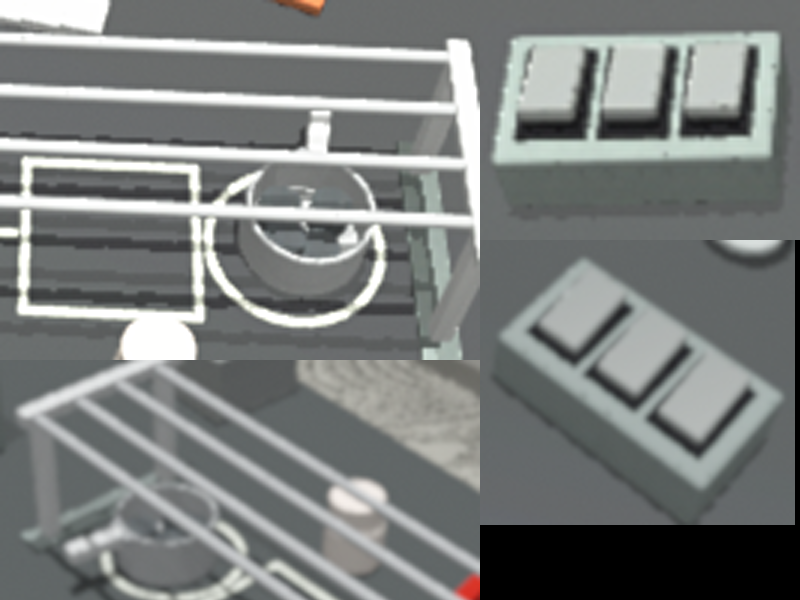

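The zoomed crops show the square line corners, the handle tip, the pan rim and the rocker paddle corners well enough to triangulate.

```bash
cat >h.py <<'E'
import numpy as np
M={"scene":(np.array([[585.789,0,328.323],[0,585.789,236.685],[0,0,1]]),np.array([[-0.0675,-0.8063,0.5876,1.3445],[0.9976,-0.0646,0.0259,0.0413],[0.0171,0.5879,0.8087,1.2022]])),
"side":(np.array([[466.233,0,319.193],[0,466.233,247.204],[0,0,1]]),np.array([[0.7676,0.4246,-0.4802,-0.0499],[-0.6408,0.5275,-0.5578,-0.6256],[0.0164,0.7359,0.6769,0.8516]]))}
def ray(n,u,v,K=None,T=None):
    if K is None: K,T=M[n]
    d=np.linalg.inv(K)@[u,v,1]; d=T[:3,:3]@(d*[1,-1,-1]); return T[:3,3],d/np.linalg.norm(d)
def plane(rr,z): o,d=rr; return o+d*(z-o[2])/d[2]
def tri(*rs):
    A=sum(np.eye(3)-np.outer(d,d) for o,d in rs); b=sum((np.eye(3)-np.outer(d,d))@o for o,d in rs)
    p=np.linalg.solve(A,b); return p,[round(float(np.linalg.norm((np.eye(3)-np.outer(d,d))@(p-o)))*1e3,1) for o,d in rs]
E
python3 - <<'E'
from h import *
np.set_printoptions(precision=4,suppress=True)
a=lambda x,y:ray("scene",335+x/3,215+y/3)
A=lambda x,y:ray("scene",155+(x-480)/4,195+y/4)
b=lambda x,y:ray("side",240+x/3,140+(y-360)/3)
B=lambda x,y:ray("side",365+(x-480)/3,310+(y-240)/3)
sq=[plane(a(*p),0) for p in [(25,161),(197,170),(200,317),(22,309)]]
print("square",np.array(sq),np.mean(sq,0))
print("square side edges", [np.linalg.norm(sq[i]-sq[(i+1)%4]) for i in range(4)])
print("circle x-ext",[plane(a(*p),0) for p in [(207,243),(383,250),(296,325)]])
print("rim",[plane(a(*p),.052) for p in [(247,206),(379,213),(313,264)]])
print("handle tip",plane(a(320,111),.05),plane(a(309,112),.05),plane(a(331,112),.05), plane(a(317,150),.05))
print("tip tri",tri(a(320,112),b(77,538)))
for n,p,q in [("far+",(660,109),(648,334)),("far-",(602,109),(688,358)),("near+",(666,46),(594,373)),("near-",(613,46),(632,398))]:
    print(n,tri(A(*p),B(*q)))
# guard front bar, left end frame
print("frontbar",plane(a(100,43),.145),plane(a(440,56),.145),"bar2",plane(a(100,91),.145),plane(a(440,107),.145))
print("front side",plane(b(60,426),.145),plane(b(300,578),.145))
E
```

```text
square [[ 0.5644  0.0459  0.    ]
 [ 0.5621  0.1858  0.    ]
 [ 0.6961  0.1874  0.    ]
 [ 0.6997  0.0507 -0.    ]] [ 0.6306  0.1174 -0.    ]
square side edges [np.float64(0.1399423266786311), np.float64(0.13403719643183432), np.float64(0.136794795889259), np.float64(0.13540320097408076)]
circle x-ext [array([0.63  , 0.1933, 0.    ]), array([0.6256, 0.3322, 0.    ]), array([0.6974, 0.2609, 0.    ])]
rim [array([0.6258, 0.2177, 0.052 ]), array([0.6241, 0.3187, 0.052 ]), array([0.673 , 0.2661, 0.052 ])]
handle tip [0.5309 0.2783 0.05  ] [0.5325 0.2694 0.05  ] [0.5312 0.287  0.05  ] [0.5685 0.2742 0.05  ]
tip tri (array([0.5293, 0.2809, 0.0502]), [3.3, 3.3])
far+ (array([ 0.4938, -0.318 ,  0.0533]), [5.7, 5.7])
far- (array([ 0.4982, -0.351 ,  0.0564]), [4.2, 4.2])
near+ (array([ 0.4425, -0.3201,  0.0534]), [1.3, 1.3])
near- (array([ 0.4465, -0.3513,  0.0557]), [0.3, 0.3])
frontbar [0.5487 0.096  0.145 ] [0.5403 0.3513 0.145 ] bar2 [0.5929 0.0972 0.145 ] [0.5873 0.3472 0.145 ]
front side [0.5475 0.3289 0.145 ] [0.5706 0.0203 0.145 ]
```

```bash
cat >>h.py <<'E'
from scipy.spatial.transform import Rotation as Ro
np.set_printoptions(precision=4,suppress=True)
def orient(lean,yaw):
    c,s=np.cos(np.radians(lean)),np.sin(np.radians(lean))
    return Ro.from_euler("z",yaw,degrees=True)*Ro.from_matrix(np.array([[-c,0,-s],[0,1,0],[s,0,-c]]).T@np.eye(3) if False else np.column_stack([[-c,0,-s],[0,1,0],[s,0,-c]]))
def go(st,p,R):
    R0=Ro.from_quat(st["eef_rot"]); print("shift",R0.inv().apply(np.array(p)-st["tool_pos"])/.15,"turn",(R0.inv()*R).as_rotvec()/(np.pi/2))
E
python3 - <<'E'
from h import *; from plant import r
st=r.get_state(); R=orient(40,-6); d=R.apply([0,0,1]); g=np.array([.535,.278,.042]); t=g+.019*d
print(d,t)
print("pinkpan",plane(ray("scene",498,165),.05),plane(ray("scene",468,183),.045))
for p in ([.25,.45,.28],t-.13*d+[0,0,.06]): print(p); go(st,p,R)
E
```

```text
[ 0.6393 -0.0672 -0.766 ] [0.5471 0.2767 0.0274]
pinkpan [0.2332 0.443  0.05  ] [0.3001 0.3589 0.045 ]
[0.25, 0.45, 0.28]
shift [-0.6118 -0.7866 -0.2786] turn [-0.0505 -0.4426 -0.1358]
[0.464  0.2855 0.187 ]
shift [-2.3158 -1.3648  0.3423] turn [-0.0505 -0.4426 -0.1358]
```

```bash
python3 -m pendant '[0.6,-0.3,-0.4,-0.28,-0.01,-0.09,-0.03, 0.6,-0.6,-0.8,-0.28,-0.02,-0.18,-0.06, 0.6,-0.8,-1,-0.28,-0.03,-0.27,-0.09, 0.6,-1,-1,-0.2,-0.04,-0.36,-0.12, 0.6,-1,-1,-0.2,-0.05,-0.44,-0.136, 0.6,-1,-1,-0.2,-0.05,-0.44,-0.136, 0.6,-1,-1,-0.2,-0.05,-0.44,-0.136, 0.6,-1,-1,-0.2,-0.05,-0.44,-0.136]'; python3 - <<'E'
from h import *; from plant import r
st=r.get_state(); R=orient(40,-6); d=R.apply([0,0,1]); t=np.array([.5471,.2767,.0274])
go(st,t-.13*d+[0,0,.04],R)
E
```

```text
clock: 0.9
tool_pos: [0.2951, 0.4032, 0.269]
eef_rot: [0.05, 0.939, -0.016, 0.339]
contact_force: [-0.1, 0.2, -0.8]
opening: 0.598
finger_force: 0.0
shift [-0.4928 -0.6652  1.289 ] turn [ 0.0017 -0.0036 -0.002 ]
```

```bash
python3 -m pendant '[0.6,-0.15,-0.2,0.3,0,0,0, 0.6,-0.35,-0.4,0.5,0,0,0, 0.6,-0.5,-0.6,0.75,0,0,0, 0.6,-0.5,-0.67,0.95,0,0,0, 0.6,-0.5,-0.67,0.95,0,0,0, 0.6,-0.5,-0.67,0.95,0,0,0, 0.6,-0.5,-0.67,0.95,0,0,0]'; python3 - <<'E'
from h import *; from plant import r; import cv2
st=r.get_state(); R=orient(40,-6); d=R.apply([0,0,1]); t=np.array([.5471,.2767,.0274])
go(st,t-.1*d,R); go(st,t,R)
s=r.snapshot("wrist"); cv2.imwrite("pics/w1.png",s["img"][:,:,::-1]); np.savez("w1.npz",K=s["mtx"],T=s["cam_to_world"]); print(s["mtx"],s["cam_to_world"])
E
```

```text
clock: 1.6
tool_pos: [0.4338, 0.2862, 0.2073]
eef_rot: [0.051, 0.939, -0.017, 0.34]
contact_force: [-0.2, 0.3, 0.2]
opening: 0.601
finger_force: 0.0
shift [0.1874 0.0149 0.7402] turn [ 0.0005 -0.0025 -0.0029]
shift [0.1847 0.0144 1.4068] turn [ 0.0005 -0.0025 -0.0029]
[[336.738    0.     320.7177]
 [  0.     336.738  245.4642]
 [  0.       0.       1.    ]] [[ 0.1067 -0.5471 -0.8303  0.2842]
 [ 0.9943  0.0615  0.0872  0.3001]
 [ 0.0033 -0.8348  0.5505  0.2705]
 [ 0.      0.      0.      1.    ]]
```

View pics/w1.png

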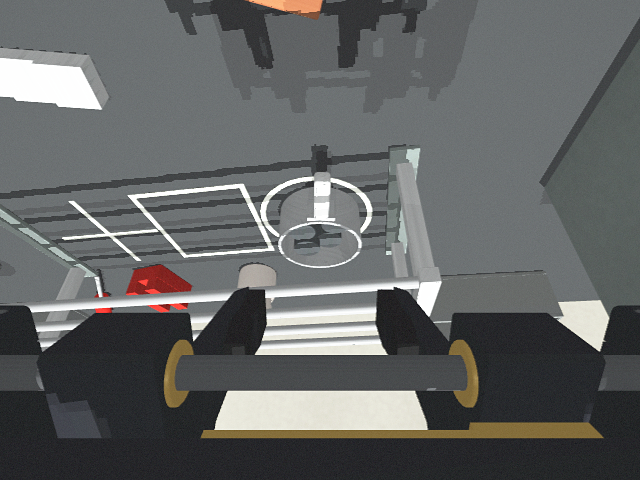

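Wrist view: the handle's top face runs from its tip at (322,173) to the rim at (321,218); the square corners are at (131,196), (243,186), (272,248) and (183,257). The front bar passes well above, at y≈290.

```bash
python3 - <<'E'
from h import *
import cv2
w=np.load("w1.npz"); W=lambda u,v:ray(0,u,v,w["K"],w["T"])
print("tip",plane(W(322,173),.05),"root",plane(W(321,218),.05),"edges",plane(W(313.5,190),.05),plane(W(330,190),.05))
sq=[plane(W(*p),0) for p in [(131,196),(243,186),(272,248),(183,257)]]; print(np.array(sq),np.mean(sq,0))
print("rim",plane(W(279,245),.052),plane(W(361,243),.052),plane(W(320,267),.052))
print("circle",plane(W(263,211),0),plane(W(371,210),0),plane(W(318,178),0))
b=lambda x,y:ray("side",240+x/3,140+(y-360)/3)
print("tip tri",tri(W(322,173),b(75,542)))
print("rim far tri",tri(W(320,267),ray("scene",335+313/3,215+264/3)))
print("sq tri",tri(W(131,196),ray("scene",335+25/3,215+161/3)),tri(W(243,186),ray("scene",335+197/3,215+170/3)))
g=w; im=cv2.cvtColor(cv2.imread("pics/w1.png"),cv2.COLOR_BGR2GRAY)
for v in (180,190,200,210): print(v,im[v,305:338])
E
```

```text
tip [0.4995 0.2789 0.05  ] root [0.5643 0.2711 0.05  ] edges [0.5207 0.2686 0.05  ] [0.5224 0.2842 0.05  ]
[[0.5607 0.0443 0.    ]
 [0.5587 0.1817 0.    ]
 [0.691  0.1851 0.    ]
 [0.7006 0.0437 0.    ]] [0.6277 0.1137 0.    ]
rim [0.6073 0.2169 0.052 ] [0.6138 0.3128 0.052 ] [0.6645 0.2591 0.052 ]
circle [0.6055 0.1933 0.    ] [0.6186 0.3288 0.    ] [0.5555 0.2689 0.    ]
tip tri (array([0.517 , 0.2792, 0.0447]), [8.9, 8.9])
rim far tri (array([0.6709, 0.2626, 0.0491]), [4.1, 4.1])
sq tri (array([ 0.5624,  0.0446, -0.0015]), [1.5, 1.5]) (array([ 0.5604,  0.1836, -0.0011]), [2.5, 2.5])
180 [255 255 255 255 255 255 243 168 159 157 155 165 174 167 169 168 163 163
 161 168 166 165 167 164 162 201 255 255 255 255 255 255 255]
190 [135 134 133 134 124 130 127 125 124 241 255 238 255 255 255 255 255 255
 255 255 255 255 255 255 255 171 122 129 129 126 124 131 132]
200 [134 134 128 128 131 132 131 133 130 177 188 192 195 192 193 192 195 197
 199 195 196 196 189 184 156 135 132 135 134 127 125 136 130]
210 [130 135 137 131 135 140 132 133 136 231 246 250 250 249 249 250 251 251
 251 251 252 251 248 212 147 132 136 140 135 130 123 127 137]
```

```bash
python3 -m pendant '[0.6,0.1,0.01,0.3,0,0,-0.01, 0.6,0.19,0.01,0.5,0,0,-0.01, 0.6,0.19,0.01,0.7,0,0,-0.01, 0.6,0.19,0.01,0.7,0,0,-0.01, 0.6,0.19,0.01,0.7,0,0,-0.01]'; python3 - <<'E'
from h import *; from plant import r; import cv2
st=r.get_state(); R=orient(40,-7); d=R.apply([0,0,1]); t=np.array([.533,.2765,.042])+.019*d
go(st,t,R)
s=r.snapshot("wrist"); cv2.imwrite("pics/w2.png",s["img"][:,:,::-1]); np.savez("w2.npz",K=s["mtx"],T=s["cam_to_world"])
E
```

```text
clock: 2.15
tool_pos: [0.4771, 0.2841, 0.1087]
eef_rot: [0.042, 0.939, -0.02, 0.34]
contact_force: [0.2, -0.1, -0.1]
opening: 0.599
finger_force: 0.0
shift [-0.0044 -0.0147  0.7085] turn [ 0.0085 -0.0022  0.0185]
```

View pics/w2.png

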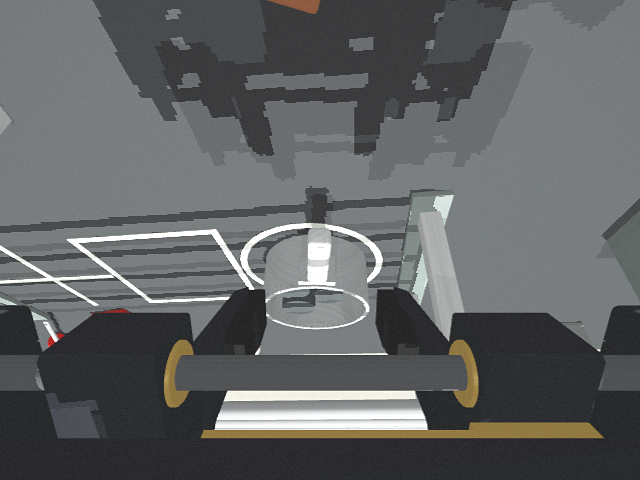

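The handle (x 306–331, tip's top edge near y≈243) lies centred between the fingers (midpoint ≈321), and the bars are clear. I'll check its height from the two wrist views, then go in.

```bash
python3 - <<'E'
from h import *
import cv2
V=[]
for n in "12":
    w=np.load(f"w{n}.npz"); im=cv2.cvtColor(cv2.imread(f"pics/w{n}.png"),cv2.COLOR_BGR2GRAY)
    V.append((w["K"],w["T"])); print(n,im[165 if n=="1" else 225:(225 if n=="1" else 290),320 if n=="1" else 318])
    for v in ((195,208) if n=="1" else (250,270)): 
        row=im[v].astype(int); print(v,row[300:340])
W1=lambda u,v:ray(0,u,v,*V[0]);W2=lambda u,v:ray(0,u,v,*V[1])
print("top tip edge",tri(W1(321.5,186.5),W2(319,243)))
print("root",tri(W1(321,218),W2(318,282)))
for z in (.05,): print(plane(W2(319,243),z),plane(W2(318,282),z))
E
```

```text
1 [ 52  53  53  54  58  52  56 154 154 166 162 160 166 168 171 168 223 252
 254 254 255 255 255 255 255 255 255 255 255 255 255 188 195 194 196 192
 191 199 255 255 255 254 254 255 255 250 251 250 250 250 250 255 255 255
 255 199 143 255 251  51]
195 [133 129 133 135 132 133 134 134 126 125 126 129 127 124 246 255 255 255
 255 255 255 255 255 255 255 255 255 255 224 158 135 126 128 130 127 129
 133 130 129 133]
208 [133 131 135 134 141 138 138 135 133 136 134 135 131 128 252 211 255 255
 255 255 255 255 255 255 255 255 255 255 236 152 131 134 134 137 130 125
 129 129 137 134]
2 [195 195 194 158 168 171 180 178 176 178 178 177 188 187 188 189 186 219
 243 254 255 255 218 255 255 255 255 255 255 255 255 255 255 255 255 217
 215 218 212 219 218 219 255 255 255 255 255 255 255 254 254 254 254 254
 254 255 255 255 255 252 134 220 255 243  61]
250 [152 143 145 147 145 143 140 166 254 255 255 255 255 255 255 255 255 255
 255 255 255 255 255 255 255 255 255 255 255 255 205 140 143 143 144 147
 141 150 147 142]
270 [150 152 148 150 148 146 147 194 255 255 255 255 255 255 255 255 255 255
 255 255 255 255 255 255 255 255 255 245 168 146 152 150 144 150 147 138
 141 147 148 145]
top tip edge (array([0.5371, 0.2748, 0.0308]), [0.1, 0.1])
root (array([0.5662, 0.2712, 0.0485]), [0.3, 0.3])
[0.5085 0.2778 0.05  ] [0.5634 0.2718 0.05  ]
```

```bash
python3 -m pendant '[0.6,0,-0.02,0.15,0,0,0.015, 0.6,0,-0.02,0.3,0,0,0.015, 0.6,0,-0.02,0.45,0,0,0.015, 0.6,0,-0.02,0.6,0,0,0.015, 0.6,0,-0.02,0.7,0,0,0.015, 0.6,0,-0.02,0.7,0,0,0.015, 0.6,0,-0.02,0.7,0,0,0.015]'; python3 - <<'E'
from plant import r; import cv2,numpy as np
o=np.zeros((480,640,3),np.uint8)
s=r.snapshot("side")["img"]; w=r.snapshot("wrist")["img"]; c=r.snapshot("scene")["img"]
o=np.zeros((600,800,3),np.uint8)
o[:300,:400]=cv2.resize(s[130:250,210:370],(400,300)); o[:300,400:]=cv2.resize(w,(400,300)); o[300:,:400]=cv2.resize(c[215:335,345:505],(400,300))
cv2.imwrite("pics/g.png",o[:,:,::-1])
E
```

```text
clock: 2.9
tool_pos: [0.5437, 0.2736, 0.0284]
eef_rot: [0.053, 0.939, -0.016, 0.34]
contact_force: [0.4, -1.0, 0.3]
opening: 0.603
finger_force: 0.0
```

View pics/g.png

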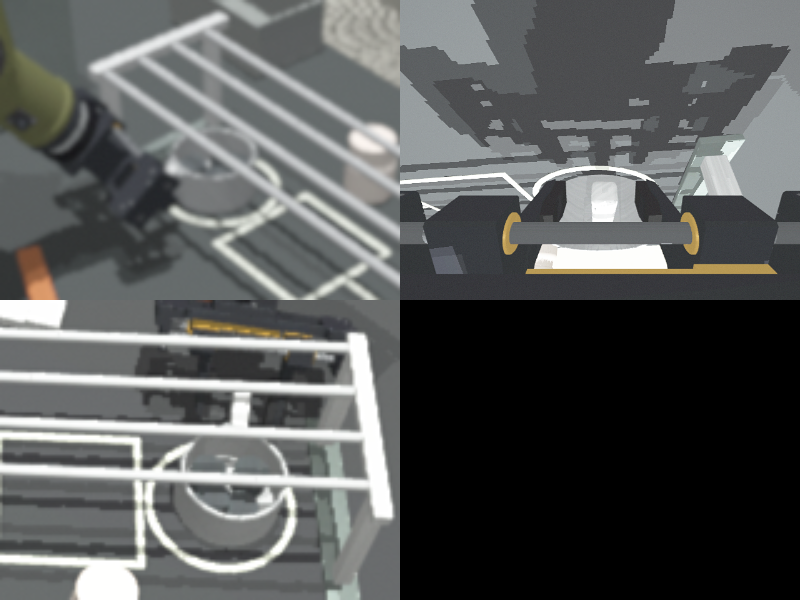

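The handle sits between the fingers and the bars are clear. Closing now.

```bash
python3 -m pendant '[0.3,0,0,0,0,0,0, 0.22,0,0,0,0,0,0, 0.2,0,0,0,0,0,0, 0.18,0,0,0,0,0,0, 0.16,0,0,0,0,0,0, 0.1,0,0,0,0,0,0, 0.1,0,0,0,0,0,0, 0.1,0,0,0,0,0,0]' 25; python3 - <<'E'
from h import *; from plant import r
st=r.get_state(); print(st["contact_force"],st["moment"],st["finger_force"]); R=Ro.from_quat(st["eef_rot"])
for f in (.25,.5,.75,1): go(st,st["tool_pos"]+f*np.array([.007,-.151,0]),R)
E
```

```text
clock: 3.85
tool_pos: [0.5439, 0.2734, 0.0274]
eef_rot: [0.053, 0.939, -0.016, 0.34]
contact_force: [-2.7, 1.4, 1.1]
opening: 0.18
finger_force: 25.0
[-2.6967  1.4152  1.0858] [0.3165 0.7891 0.3029] 24.986263616010547
shift [-0.0312 -0.2489  0.0238] turn [0. 0. 0.]
shift [-0.0624 -0.4977  0.0477] turn [0. 0. 0.]
shift [-0.0936 -0.7466  0.0715] turn [0. 0. 0.]
shift [-0.1249 -0.9954  0.0954] turn [0. 0. 0.]
```

```bash
python3 -m pendant '[0.1,-0.008,-0.062,0.006,0,0,0, 0.1,-0.0156,-0.1245,0.012,0,0,0, 0.1,-0.0234,-0.187,0.018,0,0,0, 0.1,-0.0312,-0.249,0.024,0,0,0, 0.1,-0.039,-0.311,0.03,0,0,0, 0.1,-0.0468,-0.373,0.036,0,0,0, 0.1,-0.0546,-0.435,0.042,0,0,0, 0.1,-0.0624,-0.498,0.0477,0,0,0]'; python3 - <<'E'
from h import *; from plant import r
st=r.get_state(); print(st["contact_force"],st["moment"]); R=Ro.from_quat(st["eef_rot"])
go(st,[.5439+.007,.2734-.151,.0274],R)
E
```

```text
clock: 4.65
tool_pos: [0.5475, 0.1965, 0.0274]
eef_rot: [0.053, 0.939, -0.016, 0.34]
contact_force: [0.3, 2.2, -2.1]
opening: 0.179
finger_force: 25.1
[ 0.2812  2.2324 -2.1081] [0.5645 0.9457 0.591 ]
shift [-0.0609 -0.4882  0.047 ] turn [0. 0. 0.]
```

```bash
python3 -m pendant '[0.1,-0.008,-0.062,0.006,0,0,0, 0.1,-0.0156,-0.1245,0.012,0,0,0, 0.1,-0.0234,-0.187,0.018,0,0,0, 0.1,-0.0312,-0.249,0.024,0,0,0, 0.1,-0.039,-0.311,0.03,0,0,0, 0.1,-0.0468,-0.373,0.036,0,0,0, 0.1,-0.0546,-0.435,0.042,0,0,0, 0.1,-0.062,-0.495,0.0477,0,0,0, 0.1,-0.062,-0.495,0.0477,0,0,0, 0.1,-0.062,-0.495,0.0477,0,0,0]'; python3 - <<'E'
from plant import r; import cv2,numpy as np
st=r.get_state(); print(st["contact_force"],st["moment"])
s=r.snapshot("side")["img"]; w=r.snapshot("wrist")["img"]; c=r.snapshot("scene")["img"]
cv2.imwrite("pics/scene1.png",c[:,:,::-1])
o=np.zeros((600,800,3),np.uint8)
o[:300,:400]=cv2.resize(s[150:270,250:410],(400,300)); o[:300,400:]=cv2.resize(w,(400,300)); o[300:,:400]=cv2.resize(c[230:350,300:460],(400,300))
cv2.imwrite("pics/g2.png",o[:,:,::-1])
E
```

```text
clock: 5.65
tool_pos: [0.5509, 0.1202, 0.0275]
eef_rot: [0.055, 0.939, -0.018, 0.34]
contact_force: [0.1, -1.7, -3.0]
opening: 0.179
finger_force: 25.0
[ 0.09117058 -1.6893498  -2.95120754] [-0.09049151  1.00941386 -0.3933075 ]
```

View pics/g2.png

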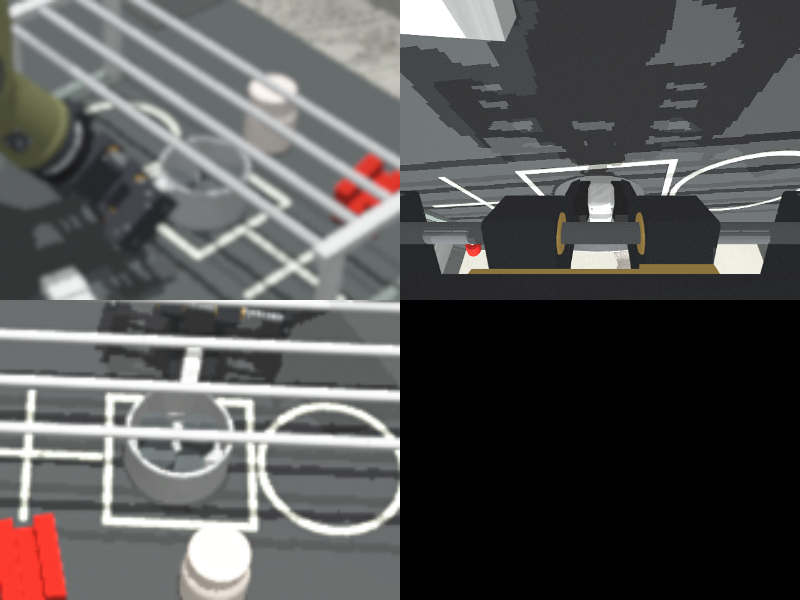

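The pan stands within the square. In the scene crop the rim spans x 125–235 (bottom y≈475), the foot's bottom is at y≈503, and the square's lines are at x 107/252 and y 398/524. I'll check the margins.

```bash
python3 - <<'E'
from h import *
a=lambda x,y:ray("scene",300+x/2.5,230+(y-300)/2.5)
print("rim",plane(a(125,437),.052),plane(a(235,440),.052),plane(a(178,476),.052))
print("foot bottom",plane(a(178,504),0))
print("sq",[plane(a(*p),0) for p in [(107,398),(250,404),(253,525),(106,521)]])
E
```

```text
rim [0.6409 0.0632 0.052 ] [0.6362 0.1641 0.052 ] [0.6781 0.1128 0.052 ]
foot bottom [ 0.6779  0.1167 -0.    ]
sq [array([0.566 , 0.0446, 0.    ]), array([0.562 , 0.1842, 0.    ]), array([0.6945, 0.1863, 0.    ]), array([ 0.7007,  0.0509, -0.    ])]
```

```bash
python3 -m pendant '[0.15,0,0,0,0,0,0, 0.25,0,0,0,0,0,0, 0.4,0,0,0,0,0,0, 0.5,0,0,0,0,0,0, 0.5,0,0,0,0,0,0, 0.5,0,0,-0.1,0,0,0, 0.5,0,0,-0.3,0,0,0, 0.5,0,0,-0.5,0,0,0, 0.5,0,0,-0.75,0,0,0, 0.5,0,0,-1,0,0,0, 0.5,0,0,-1,0,0,0]'; python3 - <<'E'
from h import *; from plant import r
st=r.get_state(); R=orient(0,0)
go(st,[.40,.02,.30],R); go(st,[.42,-.33,.26],R)
E
```

```text
clock: 6.9
tool_pos: [0.4918, 0.1608, 0.0717]
eef_rot: [0.05, 0.938, -0.001, 0.344]
contact_force: [-0.3, 1.6, -1.1]
opening: 0.502
finger_force: 0.0
shift [-0.6053 -0.9416 -1.5234] turn [-0.0009  0.4473 -0.065 ]
shift [-0.752  -3.2595 -1.1506] turn [-0.0009  0.4473 -0.065 ]
```

```bash
python3 - <<'E'
from plant import r; import cv2,numpy as np
st=r.get_state(); print(st["q"],st["qd"],st["tool_pos"],st["contact_force"],st["moment"])
s=r.snapshot("side")["img"]; w=r.snapshot("wrist")["img"]; c=r.snapshot("scene")["img"]
cv2.imwrite("pics/scene2.png",c[:,:,::-1])
st=r.get_state(); print(st["q"],st["tool_pos"])
o=np.zeros((600,800,3),np.uint8)
o[:300,:400]=cv2.resize(s[150:270,250:410],(400,300)); o[:300,400:]=cv2.resize(w,(400,300)); o[300:,:400]=cv2.resize(c[230:350,300:460],(400,300)); o[300:,400:]=cv2.resize(s[:,:],(400,300))
cv2.imwrite("pics/g3.png",o[:,:,::-1])
E
```

```text
[-0.22429409  1.1630892  -0.83651717  2.55320679  2.17368653  1.51433678
 -1.39369556] [ 0.79838241  0.55146173 -2.20486367  0.01539963 -1.18584046  1.39267625
  1.12986571] [0.49181312 0.16084872 0.0716541 ] [-0.25133617  1.61824126 -1.09418277] [0.06559742 0.67772487 0.05862742]
[-0.22579655  1.16318747 -0.82982319  2.55343367  2.1804529   1.50682061
 -1.40098958] [0.49102146 0.16135465 0.06997767]
```

View pics/g3.png

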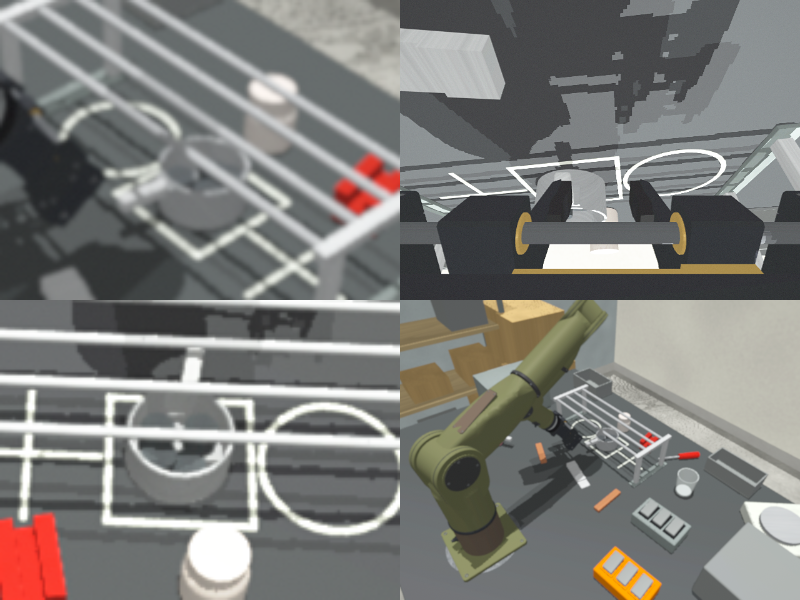

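The pan is unmoved and free of the fingers (rim still at 125–235). The retreat was bent sideways because joint 4 came to its limit. I'll take out some of the lean to open the elbow, then rise.

```bash
python3 -m pendant '[0.5,0,0,0,0,0.08,0, 0.5,0,0,0,0,0.16,0, 0.5,0,0,0,0,0.22,0, 0.5,0,0,0,0,0.22,0]'; python3 - <<'E'
from h import *; from plant import r
st=r.get_state(); print(st["q"]); R=orient(0,0)
print(Ro.from_quat(st["eef_rot"]).as_matrix())
go(st,st["tool_pos"]+[0,0,.1],R); go(st,[.40,.02,.30],R)
E
```

```text
clock: 7.45
tool_pos: [0.4966, 0.1575, 0.0725]
eef_rot: [0.053, 0.982, 0.006, 0.181]
contact_force: [-0.4, -0.6, 1.4]
opening: 0.501
finger_force: 0.0
[-0.0247  0.9634 -0.8203  2.3041  1.912   0.8707 -0.8914]
[[-0.9288  0.1027  0.3561]
 [ 0.1071  0.9942 -0.0073]
 [-0.3548  0.0313 -0.9344]]
shift [-0.2365  0.0209 -0.6229] turn [ 0.0078  0.2318 -0.0684]
shift [-0.0382 -0.93   -1.6396] turn [ 0.0078  0.2318 -0.0684]
```

```bash
python3 -m pendant '[0.5,-0.12,0.01,-0.31,0,0,0, 0.5,-0.24,0.02,-0.62,0,0,0, 0.5,-0.33,0.03,-0.87,0,0,0, 0.5,-0.2,-0.2,-1,0,0.09,-0.02, 0.5,-0.1,-0.5,-1,0,0.18,-0.04, 0.5,0,-0.8,-1,0.008,0.23,-0.068, 0.5,0,-1,-1,0.008,0.23,-0.068, 0.5,0,-1,-1,0.008,0.23,-0.068, 0.5,0,-1,-1,0.008,0.23,-0.068]'; python3 - <<'E'
from h import *; from plant import r
st=r.get_state(); print(st["q"]); R=orient(0,0)
go(st,[.43,-.33,.25],R)
E
```

```text
clock: 8.35
tool_pos: [0.4214, 0.0045, 0.2034]
eef_rot: [0.0, 1.0, -0.005, -0.007]
contact_force: [0.3, 0.1, -0.3]
opening: 0.5
finger_force: 0.0
[ 0.4968  0.6705 -1.0053  2.155   0.8298  0.7963  0.5148]
shift [-0.0533 -2.2329 -0.2907] turn [-0.0059 -0.0088 -0.0001]
```

```bash
python3 -m pendant '[0,0,-0.25,-0.2,0,0,0, 0,0,-0.5,-0.3,0,0,0, 0,0,-0.75,-0.3,0,0,0, 0,0,-1,-0.3,0,0,0, 0,0,-1,-0.3,0,0,0]' 10 && python3 -m pendant '[0,0,-0.25,0,0,0,0, 0,0,-0.5,0,0,0,0, 0,0,-0.75,0,0,0,0, 0,0,-1,0,0,0,0, 0,0,-1,0,0,0,0, 0,0,-1,0,0,0,0]'; python3 - <<'E'
from h import *; from plant import r; import cv2
st=r.get_state(); print(st["q"]); R=orient(0,0)
go(st,[.43,-.33,.25],R)
s=r.snapshot("wrist"); cv2.imwrite("pics/w3.png",s["img"][:,:,::-1]); np.savez("w3.npz",K=s["mtx"],T=s["cam_to_world"])
E
```

```text
clock: 8.85
tool_pos: [0.4242, -0.1442, 0.2486]
eef_rot: [0.001, 1.0, -0.003, -0.006]
contact_force: [-1.3, 0.3, -0.4]
opening: 0.069
finger_force: 0.0
clock: 9.45
tool_pos: [0.4271, -0.2875, 0.2493]
eef_rot: [-0.004, 1.0, 0.001, -0.005]
contact_force: [0.0, -0.3, 1.2]
opening: 0.004
finger_force: 0.0
[ 1.1264  0.7406 -1.1013  1.8496  0.7617  1.0596  1.2931]
shift [-0.0169 -0.2832 -0.0054] turn [ 0.0008 -0.0059  0.005 ]
```

View pics/w3.png

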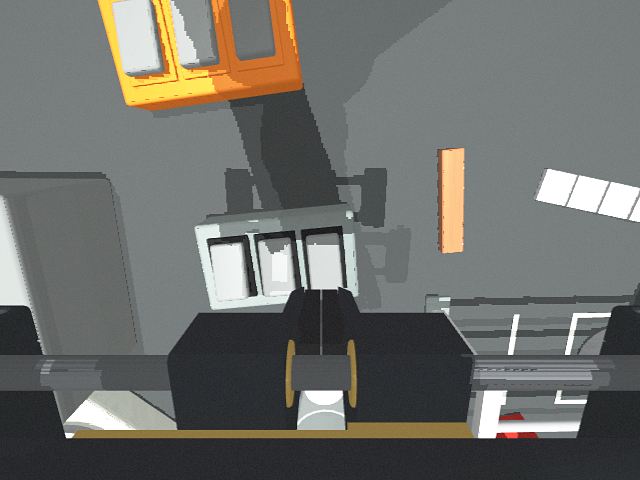

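The wrist view shows the grey box with its three rockers. The middle paddle's near end is centred at ≈(275,238) and its far end at ≈(281,294). I'll triangulate with the scene view.

```bash
python3 - <<'E'
from h import *
w=np.load("w3.npz"); W=lambda u,v:ray(0,u,v,w["K"],w["T"])
A=lambda x,y:ray("scene",155+(x-480)/4,195+y/4)
B=lambda x,y:ray("side",365+(x-480)/3,310+(y-240)/3)
for n,p,q,s in [("far",(281.5,294),(631,109),(668,346)),("near",(275,237),(639.5,46),(613,385.5))]:
    print(n,"W+S",tri(W(*p),A(*q)),"all",tri(W(*p),A(*q),B(*s)),"W+side",tri(W(*p),B(*s)))
    for z in (.06,.07): print(z,plane(W(*p),z),plane(A(*q),z),plane(B(*s),z))
import cv2
im=cv2.cvtColor(cv2.imread("pics/w3.png"),cv2.COLOR_BGR2GRAY)
print(im[225:312,283]); print(im[286,250:310])
E
```

```text
far W+S (array([ 0.5032, -0.3281,  0.0675]), [2.0, 2.0]) all (array([ 0.5008, -0.3328,  0.0582]), [6.8, 5.7, 7.6]) W+side (array([ 0.5154, -0.3327,  0.0347]), [3.2, 3.2])
0.06 [ 0.5071 -0.331   0.06  ] [ 0.4976 -0.3284  0.06  ] [ 0.4945 -0.341   0.06  ]
0.07 [ 0.5025 -0.3298  0.07  ] [ 0.505  -0.3252  0.07  ] [ 0.4876 -0.3446  0.07  ]
near W+S (array([ 0.4445, -0.3358,  0.055 ]), [1.0, 1.0]) all (array([ 0.4446, -0.3361,  0.0548]), [0.7, 1.3, 0.5]) W+side (array([ 0.4447, -0.3368,  0.055 ]), [0.1, 0.1])
0.06 [ 0.4434 -0.3362  0.06  ] [ 0.4484 -0.3332  0.06  ] [ 0.4415 -0.3386  0.06  ]
0.07 [ 0.4407 -0.3348  0.07  ] [ 0.4562 -0.3299  0.07  ] [ 0.4353 -0.3422  0.07  ]
[114 114 114 114 112 117  70  21  31  34  32  29  43 111 111 116 125 122
 125 120 113 112 119 109 114 231 226 223 230 230 248 248 247 247 247 248
 247 246 246 245 246 246 247 246 245 247 247 246 246 246 246 245 246 246
 246 246 247 218 222 222 221 221 221 223 220 219 247 245 245 229 207 234
 236 233 236 234 236 233 160 123 126 124 130 114  84  66  64]
[ 24  55  49  56  54  34  72 198 210 212 215 118  68 177 215 217 217 219
 219 218 218 219 218 220 217 221 219 218 220 221 221 222 221 221 222 221
 221 223 222 222 223 228 217 196 162 101  60  56  57  58  47  76 211 184
 208 218 226 114  46  47]
```

```bash
python3 - <<'E'
from h import *; from plant import r
st=r.get_state(); R=orient(0,7)
for z in (.2,.085): go(st,[.496,-.329,z],R)
E
```

```text
shift [-0.4561 -0.2882  0.3274] turn [ 0.0014 -0.0051 -0.0711]
shift [-0.4624 -0.2895  1.094 ] turn [ 0.0014 -0.0051 -0.0711]
```

```bash
python3 -m pendant '[0,-0.2,-0.15,0.1,0,0,-0.03, 0,-0.46,-0.29,0.33,0,-0.005,-0.07, 0,-0.46,-0.29,0.33,0,-0.005,-0.07, 0,-0.46,-0.29,0.6,0,-0.005,-0.07, 0,-0.46,-0.29,0.8,0,-0.005,-0.07, 0,-0.46,-0.29,1,0,-0.005,-0.07, 0,-0.46,-0.29,1,0,-0.005,-0.07]'; python3 - <<'E'
from h import *; from plant import r; import cv2
st=r.get_state(); R=orient(0,7)
for z in (.075,.066,.056): go(st,[.496,-.329,z],R)
s=r.snapshot("side")["img"]; w=r.snapshot("wrist")["img"]; c=r.snapshot("scene")["img"]
for n,i in (("side",s),("wrist",w),("scene",c)): cv2.imwrite(f"pics/{n}4.png",i[:,:,::-1])
E
```

```text
clock: 10.2
tool_pos: [0.4939, -0.3283, 0.097]
eef_rot: [-0.061, 0.998, 0.003, -0.002]
contact_force: [-0.8, 0.1, -0.5]
opening: 0.006
finger_force: 0.0
shift [-0.0139 -0.0075  0.1465] turn [ 0.0036 -0.0027 -0.0003]
shift [-0.0141 -0.0078  0.2065] turn [ 0.0036 -0.0027 -0.0003]
shift [-0.0144 -0.0082  0.2732] turn [ 0.0036 -0.0027 -0.0003]
```

```bash
python3 -m pendant '[0,-0.014,-0.008,0.09,0,0,0, 0,-0.014,-0.008,0.15,0,0,0, 0,-0.014,-0.008,0.19,0,0,0, 0,-0.014,-0.008,0.22,0,0,0, 0,-0.014,-0.008,0.24,0,0,0, 0,-0.014,-0.008,0.24,0,0,0]'; python3 -m pendant '[0,0,0,0.02,0,0,0, 0,0,0,0.035,0,0,0, 0,0,0,0.035,0,0,0]'
```

```text
clock: 10.95
tool_pos: [0.5009, -0.3318, 0.0658]
eef_rot: [-0.059, 0.998, 0.001, 0.003]
contact_force: [1.9, -0.7, 9.0]
opening: 0.005
finger_force: 4.4
clock: 11.25
tool_pos: [0.5011, -0.3318, 0.0649]
eef_rot: [-0.059, 0.998, -0.001, 0.004]
contact_force: [-8.3, 0.8, 38.5]
opening: 0.006
finger_force: 18.3
```

Contact reads 38 N, firm. I'll back off and look.

```bash
python3 -m pendant '[0,0,0,-0.1,0,0,0, 0,0,0,-0.3,0,0,0, 0,0,0,-0.6,0,0,0, 0,0.3,0,-0.9,0,0,0, 0,0.5,0.3,-1,0,0,0, 0,0.5,0.3,-1,0,0,0, 0,0.5,0.3,-1,0,0,0]'; python3 - <<'E'
from plant import r; import cv2,numpy as np
s=r.snapshot("side")["img"]; w=r.snapshot("wrist"); c=r.snapshot("scene")["img"]
np.savez("w5.npz",K=w["mtx"],T=w["cam_to_world"])
for n,i in (("side",s),("wrist",w["img"]),("scene",c)): cv2.imwrite(f"pics/{n}5.png",i[:,:,::-1])
o=np.zeros((600,800,3),np.uint8); z=lambda im,x,y,ww,h:cv2.resize(im[y:y+h,x:x+ww],(400,300),interpolation=cv2.INTER_CUBIC)
o[:300,:400]=z(c,155,195,80,60);o[:300,400:]=z(s,365,310,120,90);o[300:,:400]=z(w["img"],140,130,320,240);o[300:,400:]=z(c,300,230,160,120)
cv2.imwrite("pics/f.png",o[:,:,::-1])
E
```

```text
clock: 11.95
tool_pos: [0.4169, -0.2958, 0.2096]
eef_rot: [-0.06, 0.998, 0.001, 0.001]
contact_force: [0.1, -1.2, 0.4]
opening: -0.0
finger_force: 0.0
```

View pics/f.png

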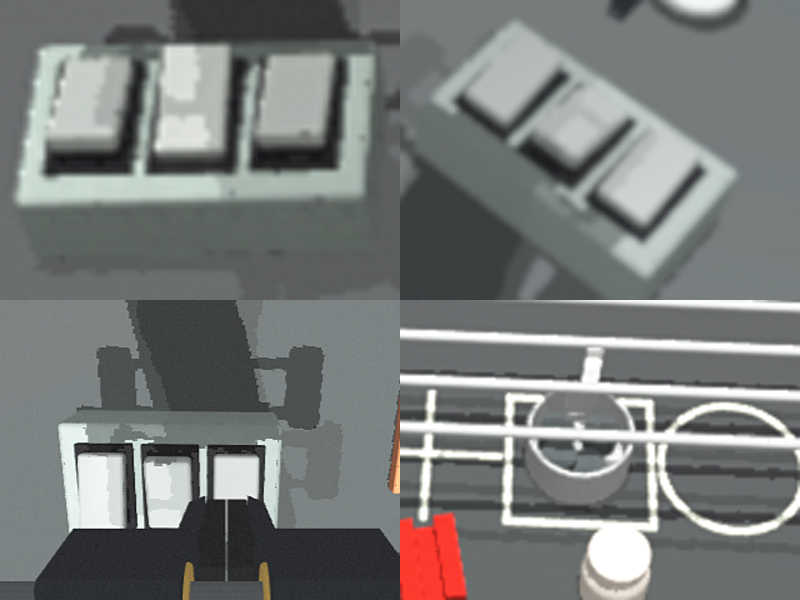

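The middle rocker's near end now stands raised (scene crop y≈46, against ≈55 for its neighbours); the other two are unchanged and the pan is still in the square. I'll check the tilt numerically.

```bash
python3 - <<'E'
from h import *
w=np.load("w5.npz"); W=lambda x,y:ray(0,140+x*.8,130+(y-300)*.8,w["K"],w["T"])
A=lambda x,y:ray("scene",155+x/5,195+y/5); B=lambda x,y:ray("side",365+(x-400)*.3,310+y*.3)
print("mid near",tri(W(167,458),A(197,46)))
print("right near",tri(W(102,454),A(100,56)))
print("left near",tri(W(236,455),A(305,55)))
print("mid far scene z plane .0675/.0555",plane(A(191,155),.0675),plane(A(191,155),.0555))
E
```

```text
mid near (array([ 0.4459, -0.336 ,  0.0659]), [2.1, 2.1])
right near (array([ 0.4509, -0.3845,  0.0596]), [1.8, 1.8])
left near (array([ 0.4404, -0.2853,  0.0563]), [3.1, 3.1])
mid far scene z plane .0675/.0555 [ 0.5143 -0.3226  0.0675] [ 0.5055 -0.3265  0.0555]
```

```bash
python3 - <<'E'
from h import *
import cv2
w=np.load("w3.npz"); W=lambda u,v:ray(0,u,v,w["K"],w["T"])
A=lambda x,y:ray("scene",155+(x-480)/4,195+y/4)
print("rim near-",tri(W(196,227),A(513,37)),"far-",tri(W(212,308),A(494,163)))
a,b=[cv2.cvtColor(cv2.imread(f"pics/scene{i}.png"),cv2.COLOR_BGR2GRAY) for i in (0,5)]
for n,u in (("mid",193),("right",175),("left",212)):
    print(n); print(a[200:232,u]);print(b[200:232,u])
E
```

```text
rim near- (array([ 0.4366, -0.4199,  0.0464]), [1.4, 1.4]) far- (array([ 0.5323, -0.4107,  0.0435]), [2.4, 2.4])
mid
[108 106 107 135 202 210 214 205 204 203 203 204 202 204 203 204 203 204
 204 203 205 203 151 115  88  45  26  37  45  81 192 211]
[ 52  58  54  91 198 214 218 215 218 220 220 216 216 216 214 190 182 185
 217 223 223 224 224 226 202 134  82  49  44  80 191 210]
right
[108 109 106 117 196 209 200 202 203 203 204 204 204 204 203 203 203 204
 203 204 204 203 164 129 110  58  25  28  41  67 191 209]
[107 107 101 102 119 127 167 198 199 198 198 196 181 176 175 176 174 174
 175 176 198 203 163 128 110  58  26  26  40  67 191 209]
left
[109 106 111 165 205 194 200 203 203 204 204 203 204 204 203 204 203 204
 204 204 200 187 140 110  64  29  29  35  57 151 202 208]
[ 51  51  52  77  92 100 164 176 175 175 175 175 175 175 174 175 175 175
 175 175 177 168 132 110  64  29  27  32  51 133 174 178]
```

```bash
python3 -c "
from plant import r
print(r.finish_job())"
```

```text
the job is handed in; nothing more can be done
None
```

The pan now stands inside the square mark, with its centre about 4 mm from the mark's centre by my camera measurement. The middle rocker is pressed on and the other two are still off. I handed the job in at about 12 s with the robot touching nothing; no verdict came back, and the rocker being fully on is my reading of the camera shift and the hard stop (38 N).

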